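Feed one alloy ingot from the lever dispenser into the cup

TASK

The next casting needs one ingot. Stand the small steel cup upright on the worktop straight under the spout of the ingot dispenser and let go of it; then give the lever a single full stroke, swinging its black hand grip over to the spout's side as far as it goes, and release it so that it springs back to rest and exactly one ingot ends up in the cup. Leave the cup standing there with its ingot, and leave the plaster model, the bur stand and the brown bottle where they are.

Things in the scene. Friction and masses are not known exactly. Their poses are not given: they have to be found in the camera images.
- dispenser: Fixed grey lever dispenser. Origin: on the worktop below its drum axle; -x is the front, the way the spout points; z up. Foot plate x -16 to 62 mm, y +-38, 9 high. Pedestal x -14 to 32, y +-15. On it the housing (y +-15, up to 119 high), whose spout overhangs the worktop in front. A drum inside feeds one ingot per stroke; it rolls into the spout only near the end of the stroke.
- outlet (a point): Centre of the open mouth (18 x 21 mm) in the underside of the spout, 45 mm above the worktop, 51 mm in front of the dispenser's origin, axes as the dispenser's. Ingots drop straight down here. Only the worktop is below.
- spout_top (a point): Top front edge of the spout, 63 mm in front of the dispenser's origin, 72 mm up. From here the roof rises backward at 43 degrees to 111 mm height, so the cup has to come in from the front with the tool leaning back toward the front. The spout is 30 mm wide (y), so the fingers can pass on both sides of it.
- magazine_top (a point): Top centre of the upright aluminium magazine, 184 mm up, straight above the dispenser's origin: 20 mm (x) by 26 mm (y), from the housing upward. The ingots stand in it one on another behind a slot; the next drops into the drum when the lever has sprung back.
- lever (a joint): Angle of the dispenser's lever, rad: 0 at rest, leaning 50 degrees back from upright (away from the spout); grows as the grip is swung over the top to the spout's side; 1.57 at its stop, leaning 40 degrees forward. A spring always drives it back to 0: about 1.8 N at the grip at rest, 5 N at the stop. Let go, it is back within a second.
- lever_axle (a point): Point on the lever's axis (along the dispenser's y) in the plane in which the middle of the grip swings: 56 mm to the +y side of the dispenser's origin, 92 mm above the worktop.
- lever_grip (a point): Middle of the black hand grip: a round bar 15 mm across, 38 mm long, along the dispenser's y. It swings about lever_axle on an 85 mm radius: at joint angle q it is 85*sin(0.873 - q) mm to +x and 85*cos(0.873 - q) mm above the axle. The 8 mm steel arm joins the end of the grip next to the housing, 31 mm to +y of the dispenser's middle; the other end is free.
- cup: Small plain steel cup, open at the top, 48 mm across the rim, 40 mm at the foot, 30 mm tall, about 80 g. Origin at the centre of its underside; z up. It starts empty, upright on the worktop, to the robot's left of the dispenser.
- ingot_0: Lowest ingot, in the drum's pocket: plain metal cylinder 13 mm across and 18 mm long, 20 g, lying with its axis along the dispenser's y axis. Origin at its centre.
- ingot_1: The second ingot from below in the magazine, the same as ingot_0; it is to stay in the dispenser. Origin at its centre.
- ingot_2: The third ingot from below in the magazine, the same as ingot_0; it is to stay in the dispenser. Origin at its centre.
- ingot_3: The fourth ingot from below in the magazine, the same as ingot_0; it is to stay in the dispenser. Origin at its centre.
- ingot_4: The fifth ingot from below in the magazine, the same as ingot_0; it is to stay in the dispenser. Origin at its centre.
- plaster_model: White plaster jaw model, 60 x 71 x 30 mm, loose, to the robot's right of the dispenser; not to be moved. Origin at the centre of its underside.
- bur_stand: Small light block, 34 x 74 mm and 22 mm high, with burs standing in it up to 46 mm; loose, not to be moved. Origin at the centre of its underside.
- bottle: Small brown bottle with a white cap, 42 mm across, 98 mm tall, loose, beyond the dispenser as the robot sees it, not to be moved. Origin at the centre of its underside.

How it is judged:
By the outcome, as a careful person would: the job done as asked, in the order asked, and still so for the second after the job is handed in, with the robot touching nothing.
It also fails if it takes over 51 s, if anything falls off the work surface, if the arm or the gripper's body presses on something with over 40 N, if the wrist force passes 120 N, or if a joint passes its speed limit or range.

ROBOT

A 7-joint arm with a two-finger parallel gripper is mounted at the origin on a cart in front of the work surface, level with it; the furniture and walls round the work are solid. World frame = base frame: x ahead of the robot, y to its left, z up, the work surface at z = 0. Lengths are in m, angles in rad, forces in N, time in s.
With the tool pointing down it reaches from about 0.4 to 0.925 m from the base axis. Payload 4.1 kg.
Tool frame: the origin (TCP) lies on the centre line of the jaws, within the pads' length; the fingertips stand 25 mm ahead of it and the grasp point (between the pads) lies 6 mm ahead of it; z points along the fingers, y is the line along which they close (so a half turn about z gives the same grasp; the last joint's range is limited). The gripper opens to 85 mm and grips with 20 to 120 N. Pads are 22 mm wide; open, the fingers measure 114 mm over their backs; the gripper's body (76 mm by 85 mm) begins 54 mm behind the grasp point. The pads swing forward as they close: fully open they stand 13 mm farther back than shut.
Start: joints at [-1.255, 0.398, 0.045, 1.537, -0.019, 1.207, -0.051], TCP at [0.262, 0.595, 0.256] pointing down, gripper open.
Joint ranges: [-2.82, 2.82], [-0.49, 2.23], [-1.37, 1.46], [0, 2.46], [-1.36, 4.5], [0.23, 2], [-2.94, 2.94]. Speed limits (rad/s): [2.57, 2.57, 3.14, 3.14, 3.14, 3.14, 3.14].

INTERFACE

Orientations are given as a 3x3 rotation matrix whose columns are the frame's x, y, z axes.
In Python, from station import sensors, vision, workorder gives the robot as it stands.
- The arm moves only by the tool jog_arm, never from a script. Its argument "commands" is a list of rows, each an object of numbers: "x", "y", "z": the shift along the tool's x, y, z in cm; "roll": the turn about the tool's z in rad; "fingers": the opening, from -1 (shut) to 1 (fully open). In form: [{"x": .., "y": .., "z": .., "roll": .., "fingers": ..}, ...]. A call has 1 to 8 rows; each row is the pose to reach, as a shift and turn from the pose commanded when the call began, along the tool's axes at that moment; what a row does not reach only later rows make up. A row lasts 1/10 s, in which the tool goes at most 50 mm and 8.59 degrees, less where a joint would pass 70% of its speed; a pose out of reach is approached as far as the arm can. A call with a gripper value outside its range is refused whole. The fingers move at their own pace and stop on an object; "grip_force" is the grip in N (left out, the last holds). Time passes only in rows, so rows that repeat a pose let the fingers close. It gives the time, the measured TCP pose, the force, the opening and the grip force at its end, in the units of the state.
- sensors.read_state(): the state, without advancing time (a new reading comes with each control period).
- vision.get_image(name): name is "scene" or "top" or "wrist"; returns a dict with "img" (400x640x3 uint8, red, green, blue), "depth" (400x640 float32, m along the optical axis (not along the pixel's ray), 0 where there is no reading), "K" (3x3 intrinsics, pixels), "distortion" ([k1, k2, p1, p2, k3] as OpenCV has them; the pictures are not rectified), "origin" and "orientation" of the camera in the world. Camera axes: x right, y down, z forward; pixel columns grow to the right and rows downward; lengths in m; the calibration is good to about 2 mm. A picture is of the moment at which its call begins.
- workorder.finish_job(): hands the job in; it is judged then, once.
The state is a dict: "time": time; "qpos": joint angles; "dq": joint speeds; "joint_efforts": joint torques, N m; "ee_pos": TCP position; "ee_rot": TCP orientation; "wrist_force": force on the tool from outside, world axes, zero at the start; "ft_torque": the same for the moment, N m; "grip_width": finger opening in m; "finger_force": force on a finger pad.
Only numpy, scipy, OpenCV 4.12 (cv2) and the standard library are available. Lean on these libraries where they do the work, as an engineer would, in place of code of your own. Each camera call takes 0.05 s, during which the arm holds its last target. There are 200 camera calls.

## Working session

There is one attempt and no reset: what is moved stays moved. The work goes in short steps, Python scripts to look and compute and a tool call to move; the robot and the scene stay as the last step left them, time stands still between calls to the robot, and variables do not carry over. Pictures are saved under pics/ and viewed, at most 10 in all, crops included, and the job is handed in when it is done.

Besides the shell and the picture viewer there is one more tool, called as name(argument=value, ...) on one line, values as JSON. jog_arm: Moves the arm, as the interface text tells. Its arguments: {"type":"object","properties":{"commands":{"type":"array"},"grip_force":{"type":"number"}},"required":["commands"]}

```bash
ls; mkdir -p pics; cat > h.py <<'E'
import numpy as np, cv2
from station import sensors, vision, workorder
def grab(n,f=None):
    d=vision.get_image(n)
    if f: cv2.imwrite(f,d["img"][:,:,::-1])
    np.savez('/tmp/%s.npz'%n,**{k:np.array(v) for k,v in d.items()})
    return d
def pts(d):
    h,w=d["depth"].shape
    u,v=np.meshgrid(np.arange(w),np.arange(h))
    p=cv2.undistortPoints(np.stack([u,v],-1).reshape(-1,1,2).astype(float),np.array(d["K"]),np.array(d["distortion"])).reshape(h,w,2)
    c=np.dstack([p,np.ones((h,w))])*d["depth"][...,None]
    return c@np.array(d["orientation"]).T+np.array(d["origin"])
E
python3 - <<'E'
from h import *
for n in ("scene","top"):
    d=grab(n,f"pics/{n}0.png"); print(n,d["origin"],np.round(d["orientation"],2).tolist(),(d["depth"]>0).mean())
s=sensors.read_state();print(s["ee_rot"],s["time"],s["wrist_force"])
E
```

```text
pics
scene [-0.08512252  0.38011519  0.52409356] [[-0.48, -0.4, 0.78], [-0.88, 0.21, -0.43], [0.01, -0.89, -0.45]] 0.99601953125
top [ 0.51280646 -0.00125761  1.18202706] [[-0.03, -1.0, 0.05], [-1.0, 0.03, 0.0], [-0.0, -0.05, -1.0]] 0.99623046875
[[-9.15261168e-01  4.02860630e-01 -5.53244604e-04]
 [ 4.02860981e-01  9.15259715e-01 -1.63841260e-03]
 [-1.53689436e-04 -1.72245610e-03 -9.99998505e-01]] 0.1 [ 0.46240642  0.56864028 -0.26542808]
```

View pics/scene0.png

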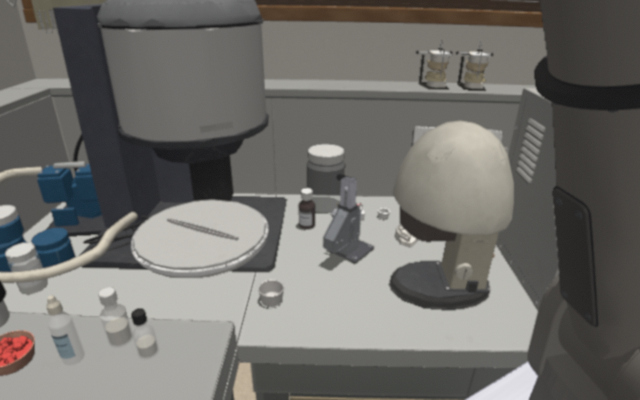

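View pics/top0.png

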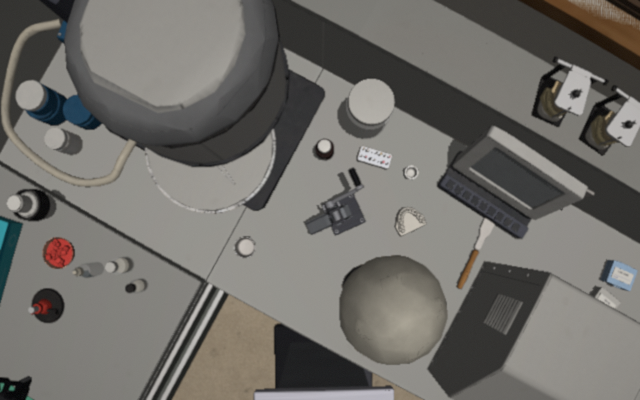

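The top view shows the cup at (246,246), the dispenser around (340,212) with its spout pointing left to (308,228), and the black grip at (350,178). The bottle is at (324,148), the bur stand at (374,157) and the plaster model at (409,220). Now measuring from depth.

```bash
python3 - <<'E'
from h import *
d=dict(np.load('/tmp/top.npz')); P=pts(d); Z=P[...,2]
def box(n,u0,u1,v0,v1,z0,z1):
    S=np.zeros(Z.shape,bool); S[v0:v1,u0:u1]=1
    m=S&(Z>z0)&(Z<z1); q=P[m]; 
    r=cv2.minAreaRect((q[:,:2]*1000).astype(np.float32)); print(n,len(q),q.mean(0).round(4),q.min(0).round(3),q.max(0).round(3),[np.round(x,1) for x in r])
print("table",np.median(P[180:240,260:300,2]), np.median(P[230:250,370:390,2]))
box("cup",228,264,230,264,.008,.06)
box("cuprim",228,264,230,264,.024,.06)
box("bottle",310,337,134,164,.05,.12)
box("bur",354,394,144,170,.01,.06)
box("plaster",390,430,204,240,.01,.06)
box("dispfoot",300,370,165,240,.004,.014)
box("disphousing",300,370,165,240,.06,.118)
box("disptop",300,370,165,240,.16,.25)
box("grip",335,365,165,195,.12,.17)
np.set_printoptions(linewidth=250)
print((Z[160:240:3,298:376:3]*1000).round().astype(int))
ds=d
c=cv2.resize(d["img"][130:260,220:430][:,:,::-1],None,fx=3.8,fy=3.8,interpolation=cv2.INTER_CUBIC); cv2.imwrite("pics/topc.png",c)
s=np.load('/tmp/scene.npz'); cv2.imwrite("pics/scenec.png",cv2.resize(s["img"][160:310,250:400][:,:,::-1],None,fx=4,fy=4,interpolation=cv2.INTER_CUBIC))
E
```

```text
table 0.0007387508950489341 0.00018060487340187947
cup 128 [0.4789 0.1758 0.0232] [0.458 0.147 0.008] [0.502 0.192 0.036] [array([479.9, 169.3]), array([45.1, 44.5]), np.float64(89.0)]
cuprim 69 [0.4796 0.1729 0.0299] [0.458 0.147 0.024] [0.502 0.192 0.036] [array([479.9, 169.3]), array([45.1, 44.5]), np.float64(89.0)]
bottle 296 [ 0.688  -0.0132  0.0803] [ 0.671 -0.033  0.052] [0.711 0.006 0.106] [array([691.2, -13.5]), array([39.3, 39.6]), np.float64(88.7)]
bur 512 [ 0.6739 -0.1258  0.0234] [ 0.649 -0.164  0.01 ] [ 0.7   -0.087  0.047] [array([ 675. , -126.1]), array([73.8, 34.8]), np.float64(72.4)]
plaster 561 [ 0.5303 -0.1999  0.0184] [ 0.497 -0.24   0.01 ] [ 0.56  -0.169  0.034] [array([ 531.5, -198.7]), array([58. , 67.4]), np.float64(28.9)]
dispfoot 742 [ 0.5534 -0.057   0.0083] [ 0.492 -0.111  0.004] [0.657 0.045 0.014] [array([575.1, -33.4]), array([154.3, 165.9]), np.float64(88.6)]
disphousing 568 [ 0.5405 -0.0132  0.1   ] [ 0.505 -0.065  0.066] [0.584 0.029 0.118] [array([542.5, -14.8]), array([53.1, 95.1]), np.float64(24.3)]
disptop 122 [ 0.5422 -0.0328  0.1731] [ 0.526 -
[... 3135 characters left out ...]
  8   12    6   -3    1    0   -2]
 [   0   -1    0   70   82   88   91   96  101  106  113   10    6   11    6    8    6    9   10    7   -5   -1   -4   -2    2   -1]
 [  -3    3    0    1   75   81   86   96  105    4    0    1    9   11    9    9    7   -1    0    1    3   -2   -2    2    2    3]
 [   1   -3    0    4   73   84   85    2   -1 1182    2    1   11   11   11    0    1    0    2   -1    3   -3   -2    8    2   -3]
 [   1    0   -4    3    4    3   -3   -3   -3    2   -1   -1    1   -1   -2   -3   -3   -2    1    2   -2    1    2   -4   -1    1]
 [   1    2   -1    2    2    1    0   -2    2    3    7    1   -4   -2    1    0   -2   -1   -3    1    4    1   -4    3    2   -5]]
```

View pics/topc.png

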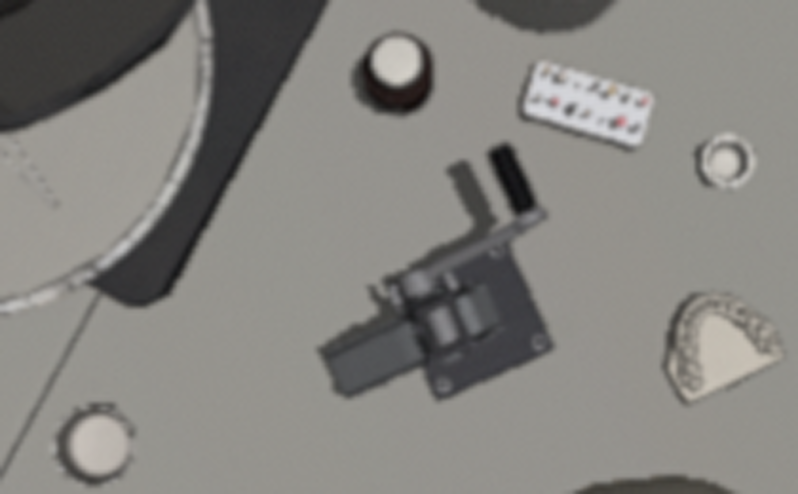

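View pics/scenec.png

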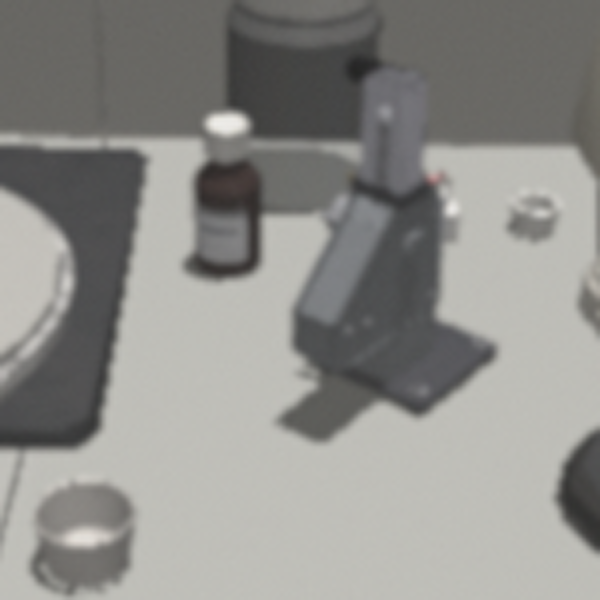

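The top crop shows the foot-plate corners at (443,398), (551,350) and (502,243), the spout's front edge from (320,350) to (346,397), and the grip from (502,147) to (527,212). I'll cast rays at those known heights and fit the pose. I'll also get the cup's centre from its rim.

```bash
cat >> h.py <<'E'
def ray(d,u,v,z):
    p=cv2.undistortPoints(np.array([[[u,v]]],float),np.array(d["K"]),np.array(d["distortion"])).ravel()
    r=np.array(d["orientation"])@np.array([p[0],p[1],1]); o=np.array(d["origin"]); return o+r*(z-o[2])/r[2]
def rz(a): return np.array([[np.cos(a),-np.sin(a)],[np.sin(a),np.cos(a)]])
E
python3 - <<'E'
from h import *
d=dict(np.load('/tmp/top.npz'))
C=[((443,398),(-16,-38,9)),((551,350),(62,-38,9)),((502,243),(62,38,9)),((320,350),(-63,15,72)),((346,397),(-63,-15,72)),
((502,147),(65,75,150)),((527,212),(65,37,150)),]
m=np.array([c[1][:2] for c in C])/1000.
W=np.array([ray(d,220+(u+.5)/3.8-.5,130+(v+.5)/3.8-.5,q[2]/1000)[:2] for (u,v),q in C])
mc,wc=m.mean(0),W.mean(0); H=(m-mc).T@(W-wc); a=np.arctan2(H[0,1]-H[1,0],H[0,0]+H[1,1]); o=wc-rz(a)@mc
print("yaw",a,np.degrees(a),"o",o); print(((W-(m@rz(a).T+o))*1000).round(1).tolist())
P=pts(d)
# cross checks in dispenser frame
S=np.zeros(P.shape[:2],bool);S[165:240,300:372]=1
L=((P[...,:2]-o)@rz(a))*1000; Z=P[...,2]*1000
for n,m_ in (("mag",S&(Z>160)&(Z<190)&(abs(L[...,1])<25)&(abs(L[...,0])<30)),("grip",S&(Z>149)&(L[...,1]>37)),("roof",S&(Z>70)&(Z<105)&(L[...,0]<-20)&(L[...,1]<20)),("foot",S&(Z>5)&(Z<13))):
    q=L[m_]; print(n,m_.sum(),np.percentile(q,[2,50,98],axis=0).round(1).tolist(),)
# cup rim outline
img=d["img"]; 
S=np.zeros(Z.shape,bool);S[228:266,226:268]=1
for lo,hi in((3,60),(24,40)):
    q=P[S&(Z>lo)&(Z<hi)]; c,r=cv2.minEnclosingCircle((q[:,:2]*1000).astype(np.float32)); print("cup circ",c,r)
g=cv2.cvtColor(img,cv2.COLOR_RGB2GRAY)[226:268,224:270]; cv2.imwrite("pics/cupc.png",cv2.resize(g,None,fx=10,fy=10,interpolation=cv2.INTER_CUBIC))
out=rz(a)@np.array([-.051,0])+o; print("outlet",out)
s=dict(np.load('/tmp/scene.npz')); Ps=pts(s); Zs=Ps[...,2]*1000
S=np.zeros(Zs.shape,bool);S[278:312,252:292]=1
q=Ps[S&(Zs>22)&(Zs<36)]; print("scene cup",cv2.minEnclosingCircle((q[:,:2]*1000).astype(np.float32)),q.shape)
Ls=((Ps[...,:2]-o)@rz(a))*1000;S=np.zeros(Zs.shape,bool);S[165:270,315:385]=1
m_=S&(Zs>165)&(Zs<190)&(abs(Ls[...,0])<40);print("scene mag",np.percentile(Ls[m_],[2,50,98],axis=0).round(1).tolist())
m_=S&(Zs>45)&(Zs<70)&(Ls[...,0]<-40);print("scene spout",np.percentile(Ls[m_],[2,50,98],axis=0).round(1).tolist())
E
```

```text
yaw -1.1955746450871778 -68.50138125634659 o [ 0.54100642 -0.032281  ]
[[2.8, -5.0], [0.9, 2.7], [-5.4, 2.1], [-0.0, 2.1], [1.1, -0.9], [-0.1, -1.4], [0.7, 0.4]]
mag 121 [[-9.6, -12.1], [0.6, 0.9], [9.5, 12.9]]
grip 129 [[57.4, 37.9], [63.8, 57.8], [70.6, 75.4]]
roof 218 [[-62.1, -14.3], [-46.0, -0.0], [-29.2, 13.6]]
foot 611 [[-46.3, -36.9], [38.6, -15.7], [61.6, 78.8]]
cup circ (480.2630615234375, 168.86166381835938) 61.994632720947266
cup circ (479.370361328125, 168.26754760742188) 23.96675682067871
outlet [0.522316   0.01517075]
scene cup ((481.562255859375, 167.8654022216797), 24.354524612426758) (172, 3)
scene mag [[-9.2, -12.8], [-1.6, -0.9], [11.7, 13.8]]
scene spout [[-61.8, -15.8], [-59.9, -7.1], [-40.7, 14.4]]
```

View pics/cupc.png

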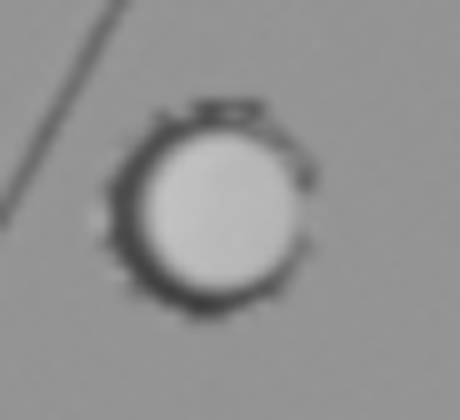

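```bash
python3 - <<'E'
from h import *
a=-1.1956;o=np.array([.541,-.0325])
for n in("top","scene"):
    d=dict(np.load(f'/tmp/{n}.npz'));P=pts(d).reshape(-1,3);P=P[d["depth"].ravel()>0]
    for nm,x0,x1,y0,y1 in(("dome",.15,.5,-.35,.02),("furnace",.5,1.1,.02,.7),("any",.45,.7,-.15,.25)):
        q=P[(P[:,0]>x0)&(P[:,0]<x1)&(P[:,1]>y0)&(P[:,1]<y1)]
        for z in(.1,.2,.3,.4,.5):
            r=q[(q[:,2]>z)&(q[:,2]<z+.1)]
            if len(r)>20: print(n,nm,z,len(r),r.min(0).round(2),r.max(0).round(2))
s=sensors.read_state(); R=np.array(s["ee_rot"]); p=np.array(s["ee_pos"])
def disp(x,y,z): return np.r_[rz(a)@[x,y]+o,z]
out=disp(-.051,0,0)[:2];cup=np.array([.480,.168]); u=(out-cup)/np.linalg.norm(out-cup); ang=np.arctan2(u[1],u[0]);print("push dist",np.linalg.norm(out-cup),"ang",ang)
# fork: tool y perpendicular to push -> tool x along +-u
t=np.arctan2(R[1,0],R[0,0]);print("tool x ang",t)
for tgt in(ang,ang+np.pi):
    # roll about tool z (down): positive roll turns tool x toward tool y
    vx=np.array([np.cos(tgt),np.sin(tgt),0]); print("roll",np.arctan2(vx@R[:,1],vx@R[:,0]))
start=np.r_[cup-u*.075,.2]; print("start",start,"shift cm",R.T@(start-p)*100, "q7",s["qpos"][6])
E
```

```text
top dome 0.1 1941 [ 0.19 -0.35  0.1 ] [ 0.46 -0.03  0.2 ]
top dome 0.2 7302 [ 0.19 -0.35  0.2 ] [ 0.46 -0.03  0.3 ]
top dome 0.3 9617 [ 0.21 -0.35  0.3 ] [ 0.44 -0.06  0.37]
top furnace 0.1 6212 [0.5  0.02 0.1 ] [1.02 0.7  0.2 ]
top furnace 0.2 2092 [0.63 0.02 0.2 ] [1.   0.65 0.3 ]
top furnace 0.3 2007 [0.63 0.02 0.3 ] [0.92 0.43 0.4 ]
top furnace 0.4 4887 [0.63 0.05 0.4 ] [0.88 0.43 0.5 ]
top furnace 0.5 23130 [0.64 0.06 0.5 ] [0.85 0.38 0.53]
top any 0.1 849 [ 0.46 -0.13  0.1 ] [0.7 0.  0.2]
top any 0.2 967 [ 0.45 -0.15  0.2 ] [0.7  0.25 0.3 ]
top any 0.3 1308 [0.63 0.08 0.3 ] [0.7  0.25 0.4 ]
top any 0.4 2578 [0.63 0.08 0.4 ] [0.7  0.25 0.5 ]
top any 0.5 4367 [0.64 0.09 0.5 ] [0.7  0.25 0.53]
scene dome 0.1 5081 [ 0.2  -0.35  0.1 ] [ 0.4  -0.03  0.2 ]
scene dome 0.2 9912 [ 0.25 -0.35  0.2 ] [ 0.44 -0.03  0.3 ]
scene dome 0.3 3252 [ 0.29 -0.35  0.3 ] [ 0.42 -0.06  0.36]
scene furnace 0.1 8720 [0.56 0.02 0.1 ] [1.1  0.63 0.2 ]
scene furnace 0.2 7314 [0.63 0.05 0.2 ] [1.1  0.61 0.3 ]
scene furnace 0.3 10430 [0.63 0.06 0.3 ] [0.89 0.43 0.4 ]
scene furnace 0.4 12188 [0.63 0.06 0.4 ] [1.   0.43 0.5 ]
scene furnace 0.5 1144 [0.65 0.08 0.5 ] [1.   0.41 0.51]
scene any 0.1 842 [ 0.52 -0.09  0.1 ] [0.64 0.   0.18]
scene any 0.2 2011 [0.63 0.08 0.21] [0.7  0.25 0.3 ]
scene any 0.3 4356 [0.63 0.08 0.3 ] [0.7  0.25 0.4 ]
scene any 0.4 5095 [0.63 0.08 0.4 ] [0.7  0.25 0.5 ]
scene any 0.5 550 [0.65 0.1  0.5 ] [0.7  0.25 0.51]
push dist 0.1587886183420426 ang -1.3010781568684524
tool x ang 2.726952082014615
roll -2.2551558949297674
roll 0.8864367586600258
start [0.46001551 0.24028845 0.2       ] shift cm [-32.41429225 -24.41471036   5.58467689] q7 -0.050679449762106955
```

jog_arm(commands=[{"x": -4,"y": -3,"z": 0,"roll": 0.12,"fingers": -0.6},{"x": -8,"y": -6,"z": 0,"roll": 0.24,"fingers": -0.6},{"x": -12,"y": -9,"z": 0,"roll": 0.36,"fingers": -0.6},{"x": -16,"y": -12,"z": 0,"roll": 0.48,"fingers": -0.6},{"x": -20,"y": -15,"z": 0,"roll": 0.6,"fingers": -0.6},{"x": -24,"y": -18,"z": 0,"roll": 0.72,"fingers": -0.6},{"x": -28,"y": -21,"z": 0,"roll": 0.84,"fingers": -0.6},{"x": -32.4,"y": -24.4,"z": 0,"roll": 0.886,"fingers": -0.6}])

```text
time: 0.9
ee_pos: [0.4579, 0.244, 0.2562]
ee_rot: [[-0.264, 0.965, -0.0], [0.965, 0.264, 0.0], [0.0, -0.0, -1.0]]
wrist_force: [1.3, 0.5, -0.6]
grip_width: 0.0172
finger_force: 0.0
```

jog_arm(commands=[{"x": 0,"y": 0,"z": 0,"roll": 0,"fingers": -0.6},{"x": 0,"y": 0,"z": 0,"roll": 0,"fingers": -0.6},{"x": 0,"y": 0,"z": 0,"roll": 0,"fingers": -0.6}])

```text
time: 1.2
ee_pos: [0.4566, 0.2473, 0.256]
ee_rot: [[-0.269, 0.963, -0.001], [0.963, 0.269, 0.001], [0.001, -0.001, -1.0]]
wrist_force: [0.1, 0.5, 0.4]
grip_width: 0.0169
finger_force: 0.0
```

```bash
cat >> h.py <<'E'
A=-1.1956;O=np.array([.541,-.0325])
def D(x,y): return rz(A)@[x/1000,y/1000]+O
def toD(p): return rz(A).T@(np.array(p)[:2]-O)*1000
def st():
    s=sensors.read_state();R=np.array(s["ee_rot"]);p=np.array(s["ee_pos"])
    print("t",s["time"],"p",p.round(4),"D",toD(p).round(1),"toolx",round(np.arctan2(R[1,0],R[0,0]),3),"zaxis",R[:,2].round(3),"w",round(s["grip_width"],4),"F",np.round(s["wrist_force"],1),"q",np.round(s["qpos"],2));return s,R,p
E
python3 - <<'E'
from h import *
s,R,p=st(); t=np.array([.460,.240,.2]);print(R.T@(t-p)*100)
d=grab("wrist","pics/w1.png")
grab("scene","pics/s1.png")
E
```

```text
t 1.2 p [0.4566 0.2473 0.256 ] D [-291.3   24. ] toolx 1.843 zaxis [-0.001  0.001 -1.   ] w 0.0169 F [0.1 0.5 0.4] q [-0.91  0.17  0.37  1.85 -0.07  1.13 -0.24]
[-0.80326209  0.1335405   5.60026406]
```

View pics/s1.png

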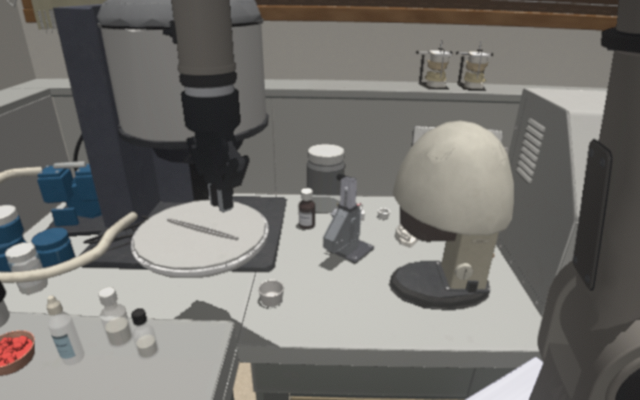

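The arm hangs over the plate, with the gripper at about (222,195), and the cup is undisturbed at (271,292). I'll check the surface height where the fork will come down.

```bash
python3 - <<'E'
from h import *
d=dict(np.load('/tmp/top.npz'));P=pts(d).reshape(-1,3)
for x in np.arange(.40,.54,.03):
    print(round(x,2),[(round(y,2),int(1000*np.median(P[(abs(P[:,0]-x)<.006)&(abs(P[:,1]-y)<.006),2]))) for y in np.arange(.14,.30,.02)])
s,R,p=st(); cup=np.array([.480,.168]);u=(D(-51,0)-cup);u/=np.linalg.norm(u)
t=np.r_[cup-u*.052,.046];print(t,R.T@(t-p)*100)
E
```

```text
0.4 [(np.float64(0.14), 0), (np.float64(0.16), 0), (np.float64(0.18), 0), (np.float64(0.2), 0), (np.float64(0.22), 1), (np.float64(0.24), 1), (np.float64(0.26), 1), (np.float64(0.28), 50)]
0.43 [(np.float64(0.14), 0), (np.float64(0.16), 0), (np.float64(0.18), 0), (np.float64(0.2), 0), (np.float64(0.22), 0), (np.float64(0.24), 0), (np.float64(0.26), 0), (np.float64(0.28), 0)]
0.46 [(np.float64(0.14), 0), (np.float64(0.16), 4), (np.float64(0.18), 7), (np.float64(0.2), 1), (np.float64(0.22), 0), (np.float64(0.24), 0), (np.float64(0.26), 0), (np.float64(0.28), 0)]
0.49 [(np.float64(0.14), 0), (np.float64(0.16), 1), (np.float64(0.18), 5), (np.float64(0.2), 0), (np.float64(0.22), 0), (np.float64(0.24), 0), (np.float64(0.26), 0), (np.float64(0.28), 0)]
0.52 [(np.float64(0.14), 0), (np.float64(0.16), 0), (np.float64(0.18), 0), (np.float64(0.2), 0), (np.float64(0.22), 0), (np.float64(0.24), 0), (np.float64(0.26), 0), (np.float64(0.28), 0)]
t 1.3 p [0.4565 0.2478 0.256 ] D [-291.7   24.1] toolx 1.844 zaxis [-0.001  0.    -1.   ] w 0.0167 F [ 0.1 -0.5 -0.2] q [-0.91  0.17  0.37  1.85 -0.07  1.13 -0.24]
[0.46614409 0.21811999 0.046     ] [-3.1220767   0.13960082 21.00297436]
```

jog_arm(commands=[{"x": 0,"y": 0.1,"z": 4,"roll": 0,"fingers": -0.62},{"x": 0,"y": 0.1,"z": 8,"roll": 0,"fingers": -0.62},{"x": 0,"y": 0.1,"z": 12,"roll": 0,"fingers": -0.62},{"x": 0,"y": 0.1,"z": 16,"roll": 0,"fingers": -0.62},{"x": -1,"y": 0.1,"z": 19,"roll": 0,"fingers": -0.62},{"x": -2,"y": 0.1,"z": 21,"roll": 0,"fingers": -0.62},{"x": -3,"y": 0.1,"z": 21,"roll": 0,"fingers": -0.62},{"x": -3,"y": 0.1,"z": 21,"roll": 0,"fingers": -0.62}])

```text
time: 2.1
ee_pos: [0.4668, 0.2166, 0.0465]
ee_rot: [[-0.266, 0.964, -0.0], [0.964, 0.266, -0.001], [-0.001, -0.0, -1.0]]
wrist_force: [0.6, -0.6, 0.5]
grip_width: 0.0162
finger_force: 0.0
```

jog_arm(commands=[{"x": -0.5,"y": 0,"z": 0,"roll": 0,"fingers": -0.62},{"x": -1,"y": 0,"z": 0,"roll": 0,"fingers": -0.62},{"x": -1.5,"y": 0,"z": 0,"roll": 0,"fingers": -0.62},{"x": -2,"y": 0,"z": 0,"roll": 0,"fingers": -0.62},{"x": -2.5,"y": 0,"z": 0,"roll": 0,"fingers": -0.62},{"x": -3,"y": 0,"z": 0,"roll": 0,"fingers": -0.62},{"x": -3.5,"y": 0,"z": 0,"roll": 0,"fingers": -0.62},{"x": -4,"y": 0,"z": 0,"roll": 0,"fingers": -0.62}])

```text
time: 2.9
ee_pos: [0.4772, 0.1785, 0.0463]
ee_rot: [[-0.267, 0.964, 0.0], [0.964, 0.267, 0.0], [0.0, 0.0, -1.0]]
wrist_force: [-0.2, 0.7, 0.9]
grip_width: 0.0165
finger_force: 0.4
```

```bash
cat >> h.py <<'E'
def cupfit(guess,n="scene",lo=24,hi=36,r=.035):
    d=grab(n);P=pts(d).reshape(-1,3)
    q=P[(np.hypot(*(P[:,:2]-guess).T)<r)&(P[:,2]*1000>lo)&(P[:,2]*1000<hi)]
    return d,cv2.minEnclosingCircle((q[:,:2]*1000).astype(np.float32)),len(q)
E
python3 - <<'E'
from h import *
s,R,p=st()
d,c,n=cupfit(p[:2]-R[:2,0]*.033);print(c,n,"D",toD(np.array(c[0])/1000))
cv2.imwrite("pics/s2.png",cv2.resize(d["img"][150:310,200:400][:,:,::-1],None,fx=3.5,fy=3.5,interpolation=cv2.INTER_CUBIC))
E
```

```text
t 2.9 p [0.4772 0.1785 0.0463] D [-219.7   18. ] toolx 1.841 zaxis [ 0.  0. -1.] w 0.0165 F [-0.2  0.7  0.9] q [-0.7   0.44  0.32  2.06 -0.22  0.67  0.03]
((484.1446533203125, 152.18751525878906), 29.293134689331055) 58 D [-192.67479435   14.77945738]
```

View pics/s2.png

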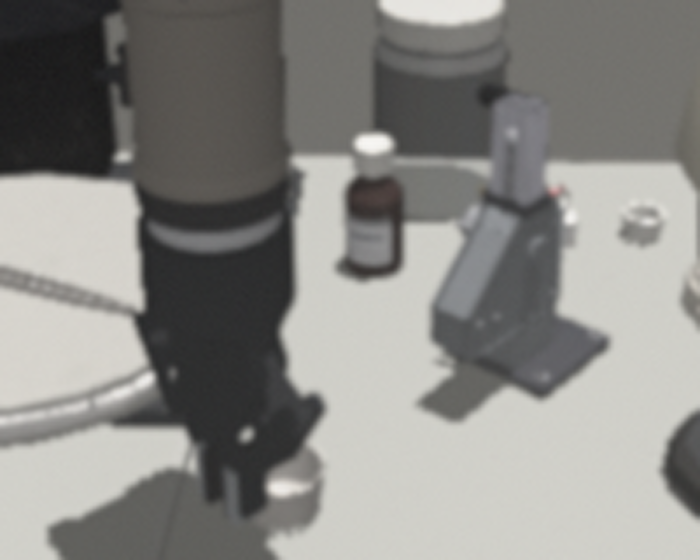

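The cup is upright and being pushed, with its rim at about (293,470) in the crop. Something on the gripper sticks out at about (315,405), so I'll measure it in the tool frame before it gets near the spout.

```bash
python3 - <<'E'
from h import *
s,R,p=st()
for n in("scene","top"):
    d=dict(np.load('/tmp/scene.npz')) if n=="scene" else grab("top")
    P=pts(d).reshape(-1,3); T=(P-p)@R*1000
    m=(abs(T[:,0])<110)&(abs(T[:,1])<110)&(P[:,2]>.035)&(P[:,2]<.35)
    T=T[m]
    for z in range(-160,30,15):
        q=T[(T[:,2]>=z)&(T[:,2]<z+15)]
        if len(q)>3: print(n,"toolz",z,"world z",46-z,len(q),"x",q[:,0].min().round(),q[:,0].max().round(),"y",q[:,1].min().round(),q[:,1].max().round(), "y at xmin",q[q[:,0].argmin(),1].round())
E
```

```text
t 2.95 p [0.4775 0.1773 0.0463] D [-218.5   17.8] toolx 1.84 zaxis [ 0.    -0.001 -1.   ] w 0.0161 F [-0.6 -0.3  0.4] q [-0.7   0.44  0.32  2.06 -0.22  0.67  0.03]
scene toolz -160 world z 206 414 x -34.0 39.0 y -38.0 28.0 y at xmin -11.0
scene toolz -145 world z 191 359 x -25.0 39.0 y -39.0 20.0 y at xmin -26.0
scene toolz -130 world z 176 351 x -23.0 39.0 y -39.0 17.0 y at xmin -27.0
scene toolz -115 world z 161 287 x -21.0 39.0 y -38.0 18.0 y at xmin -29.0
scene toolz -100 world z 146 134 x -11.0 13.0 y -42.0 -11.0 y at xmin -34.0
scene toolz -85 world z 131 338 x -10.0 22.0 y -62.0 61.0 y at xmin -37.0
scene toolz -70 world z 116 346 x -12.0 21.0 y -65.0 62.0 y at xmin -62.0
scene toolz -55 world z 101 287 x -12.0 19.0 y -58.0 59.0 y at xmin -54.0
scene toolz -40 world z 86 203 x -11.0 18.0 y -50.0 51.0 y at xmin -44.0
scene toolz -25 world z 71 149 x -10.0 55.0 y -41.0 108.0 y at xmin -39.0
scene toolz -10 world z 56 592 x -26.0 110.0 y -55.0 110.0 y at xmin 90.0
scene toolz 5 world z 41 85 x -12.0 108.0 y -53.0 109.0 y at xmin 89.0
top toolz -160 world z 206 66 x -37.0 -18.0 y -33.0 30.0 y at xmin -1.0
top toolz -145 world z 191 33 x -37.0 -18.0 y -34.0 29.0 y at xmin 1.0
top toolz -130 world z 176 38 x -37.0 -16.0 y -35.0 29.0 y at xmin 2.0
top toolz -115 world z 161 20 x -37.0 -15.0 y -33.0 33.0 y at xmin -4.0
top toolz -100 world z 146 9 x -10.0 -5.0 y -42.0 37.0 y at xmin -39.0
top toolz -85 world z 131 86 x -13.0 13.0 y -65.0 63.0 y at xmin 57.0
top toolz -70 world z 116 73 x -13.0 12.0 y -65.0 63.0 y at xmin 60.0
top toolz -55 world z 101 44 x -12.0 -3.0 y -57.0 52.0 y at xmin 38.0
top toolz -40 world z 86 23 x -13.0 -4.0 y -47.0 43.0 y at xmin -37.0
top toolz -25 world z 71 138 x -58.0 58.0 y 32.0 110.0 y at xmin 108.0
top toolz -10 world z 56 379 x -73.0 73.0 y 87.0 110.0 y at xmin 109.0
```

The body's wide part only starts about 100 mm behind the TCP. The linkage reaches ±65 mm in y but only ±13 mm in x, so there's plenty of room at the spout. I'll keep pushing.

```bash
python3 - <<'E'
from h import *
s,R,p=st()
t=np.r_[D(-51,0),p[2]]; print("to outlet, tool cm",R.T@(t-p)*100)
E
```

```text
t 3.0 p [0.4774 0.1777 0.0463] D [-218.9   17.8] toolx 1.84 zaxis [ 0. -0. -1.] w 0.0166 F [-0.6 -0.9 -0.2] q [-0.7   0.44  0.32  2.06 -0.22  0.67  0.03]
to outlet, tool cm [-1.68831253e+01  1.26709240e-02  8.19321593e-03]
```

jog_arm(commands=[{"x": -0.6,"y": 0,"z": 0,"roll": 0,"fingers": -0.62},{"x": -1.2,"y": 0,"z": 0,"roll": 0,"fingers": -0.62},{"x": -1.8,"y": 0,"z": 0,"roll": 0,"fingers": -0.62},{"x": -2.4,"y": 0,"z": 0,"roll": 0,"fingers": -0.62},{"x": -3.0,"y": 0,"z": 0,"roll": 0,"fingers": -0.62},{"x": -3.6,"y": 0,"z": 0,"roll": 0,"fingers": -0.62},{"x": -4.2,"y": 0,"z": 0,"roll": 0,"fingers": -0.62},{"x": -4.8,"y": 0,"z": 0,"roll": 0,"fingers": -0.62}])

```text
time: 3.8
ee_pos: [0.49, 0.132, 0.0463]
ee_rot: [[-0.267, 0.964, -0.0], [0.964, 0.267, 0.0], [0.0, 0.0, -1.0]]
wrist_force: [0.1, -0.6, 0.2]
grip_width: 0.0162
finger_force: 0.2
```

jog_arm(commands=[{"x": -0.6,"y": 0,"z": 0,"roll": 0,"fingers": -0.62},{"x": -1.2,"y": 0,"z": 0,"roll": 0,"fingers": -0.62},{"x": -1.8,"y": 0,"z": 0,"roll": 0,"fingers": -0.62},{"x": -2.4,"y": 0,"z": 0,"roll": 0,"fingers": -0.62},{"x": -3.0,"y": 0,"z": 0,"roll": 0,"fingers": -0.62},{"x": -3.6,"y": 0,"z": 0,"roll": 0,"fingers": -0.62},{"x": -4.2,"y": 0,"z": 0,"roll": 0,"fingers": -0.62},{"x": -4.8,"y": 0,"z": 0,"roll": 0,"fingers": -0.62}])

```text
time: 4.6
ee_pos: [0.5028, 0.0858, 0.0463]
ee_rot: [[-0.267, 0.964, 0.0], [0.964, 0.267, 0.0], [0.0, 0.0, -1.0]]
wrist_force: [0.0, 1.2, 0.1]
grip_width: 0.0162
finger_force: 0.2
```

```bash
python3 - <<'E'
from h import *
s,R,p=st()
t=np.r_[D(-51,0),p[2]]; print("to outlet, tool cm",R.T@(t-p)*100)
d=grab("scene"); P=pts(d).reshape(-1,3);T=(P-p)@R*1000
m=(T[:,0]<-13)&(T[:,0]>-75)&(abs(T[:,1])<35)&(P[:,2]>.008)&(P[:,2]<.036); q=T[m]
for z in range(8,36,4):
    k=q[(46.3-q[:,2]>z)&(46.3-q[:,2]<z+4)]
    if len(k): print(z,len(k),np.percentile(k,[3,97],axis=0)[:,:2].round(1).tolist())
cv2.imwrite("pics/s3.png",cv2.resize(d["img"][160:290,230:400][:,:,::-1],None,fx=4,fy=4,interpolation=cv2.INTER_CUBIC))
E
```

```text
t 4.6 p [0.5028 0.0858 0.0463] D [-124.1    7.9] toolx 1.841 zaxis [ 0.  0. -1.] w 0.0162 F [0.  1.2 0.1] q [-0.52  0.44  0.33  2.06 -0.23  0.67  0.22]
to outlet, tool cm [-7.34743993e+00 -1.47254863e-02 -5.77064812e-04]
8 45 [[-54.0, -20.7], [-14.0, 16.3]]
12 29 [[-54.7, -22.1], [-14.9, 12.9]]
16 32 [[-55.4, -22.1], [-15.3, 7.8]]
20 30 [[-55.8, -22.6], [-15.9, 5.1]]
24 29 [[-56.9, -23.5], [-17.3, 1.0]]
28 9 [[-51.8, -23.4], [-15.8, -12.7]]
```

View pics/s3.png

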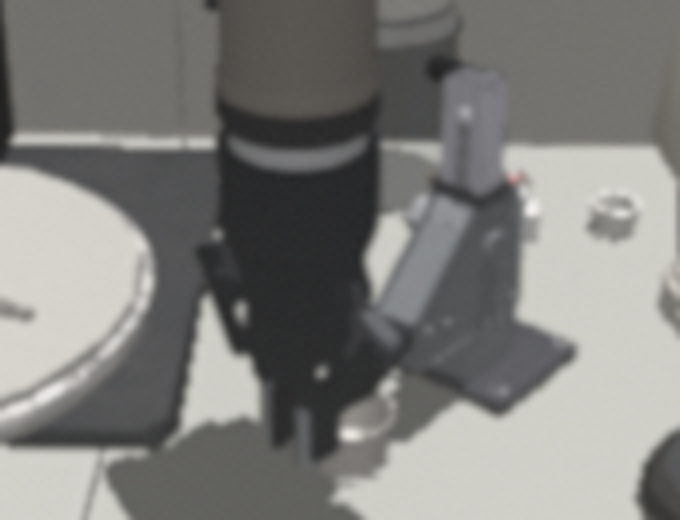

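The cup is upright against the fork at about (365,430) in the crop. Its far rim is 57 mm ahead of the tool, so its centre is 33.5 mm ahead, which leaves 40 mm to push.

jog_arm(commands=[{"x": -0.5,"y": 0,"z": 0,"roll": 0,"fingers": -0.62},{"x": -1.0,"y": 0,"z": 0,"roll": 0,"fingers": -0.62},{"x": -1.5,"y": 0,"z": 0,"roll": 0,"fingers": -0.62},{"x": -2.1,"y": 0,"z": 0,"roll": 0,"fingers": -0.62},{"x": -2.7,"y": 0,"z": 0,"roll": 0,"fingers": -0.62},{"x": -3.3,"y": 0,"z": 0,"roll": 0,"fingers": -0.62},{"x": -3.7,"y": 0,"z": 0,"roll": 0,"fingers": -0.62},{"x": -4.0,"y": 0,"z": 0,"roll": 0,"fingers": -0.62}])

```text
time: 5.45
ee_pos: [0.5135, 0.0472, 0.0463]
ee_rot: [[-0.266, 0.964, 0.0], [0.964, 0.266, 0.0], [0.0, 0.0, -1.0]]
wrist_force: [-0.2, 0.7, -0.0]
grip_width: 0.0166
finger_force: 0.2
```

jog_arm(commands=[{"x": 0,"y": 0,"z": 0,"roll": 0,"fingers": -0.62},{"x": 0,"y": 0,"z": 0,"roll": 0,"fingers": -0.62}])

```text
time: 5.65
ee_pos: [0.5134, 0.0477, 0.0463]
ee_rot: [[-0.267, 0.964, 0.0], [0.964, 0.267, 0.0], [0.0, 0.0, -1.0]]
wrist_force: [0.4, 0.7, -0.1]
grip_width: 0.0163
finger_force: 0.0
```

```bash
python3 - <<'E'
from h import *
s,R,p=st()
t=np.r_[D(-51,0),p[2]]; print("to outlet, tool cm",R.T@(t-p)*100)
E
```

```text
t 5.65 p [0.5134 0.0477 0.0463] D [-84.7   3.8] toolx 1.841 zaxis [ 0.  0. -1.] w 0.0163 F [ 0.4  0.7 -0.1] q [-0.45  0.45  0.33  2.05 -0.23  0.68  0.3 ]
to outlet, tool cm [-3.39323544e+00 -1.93696258e-02 -1.15455151e-04]
```

Now I'll retract straight back, rise, and look at the cup unobstructed.

jog_arm(commands=[{"x": 2,"y": 0,"z": 0,"roll": 0,"fingers": -0.62},{"x": 5,"y": 0,"z": 0,"roll": 0,"fingers": -0.62},{"x": 9,"y": 0,"z": -2,"roll": 0,"fingers": -1},{"x": 11,"y": 0,"z": -6,"roll": 0,"fingers": -1},{"x": 11,"y": 0,"z": -10.5,"roll": 0,"fingers": -1},{"x": 11,"y": 0,"z": -15,"roll": 0,"fingers": -1},{"x": 11,"y": 0,"z": -19,"roll": 0,"fingers": -1},{"x": 11,"y": 0,"z": -21,"roll": 0,"fingers": -1}])

```text
time: 6.45
ee_pos: [0.4855, 0.1544, 0.2603]
ee_rot: [[-0.267, 0.964, 0.006], [0.964, 0.267, 0.003], [0.001, 0.006, -1.0]]
wrist_force: [0.0, 0.5, 0.1]
grip_width: 0.0003
finger_force: 0.0
```

```bash
python3 - <<'E'
from h import *
s,R,p=st()
for n in("scene","top"):
    d=grab(n); P=pts(d).reshape(-1,3); L=(P[:,:2]-O)@rz(A)*1000; Z=P[:,2]*1000
    m=(np.hypot(L[:,0]+51,L[:,1])<40)&(Z>20)&(Z<36); q=L[m]; c=cv2.minEnclosingCircle(q.astype(np.float32))
    print(n,m.sum(),np.percentile(q,[2,50,98],axis=0).round(1).tolist(),c)
    for lo,hi in((4,12),(12,20),(20,28),(28,34)):
        q=L[(np.hypot(L[:,0]+51,L[:,1])<40)&(Z>lo)&(Z<hi)]
        if len(q): print("  ",lo,len(q),q.min(0).round(1),q.max(0).round(1))
    if n=="scene": cv2.imwrite("pics/s4.png",cv2.resize(d["img"][170:280,270:400][:,:,::-1],None,fx=5,fy=5,interpolation=cv2.INTER_CUBIC))
E
```

```text
t 6.45 p [0.4855 0.1544 0.2603] D [-194.3   16.8] toolx 1.841 zaxis [ 0.006  0.003 -1.   ] w 0.0003 F [0.  0.5 0.1] q [-0.75  0.15  0.4   1.87 -0.06  1.13 -0.06]
scene 133 [[-74.7, -23.2], [-56.6, -5.0], [-12.0, 23.0]] ((-43.206485748291016, -1.5859463214874268), 31.98130226135254)
   4 101 [-73.4 -21.3] [-11.4  21.2]
   12 131 [-73.6 -23.3] [-11.4  21.9]
   20 108 [-75.  -23.5] [-11.3  24. ]
   28 25 [-74.2 -24.9] [-12.   22.9]
top 67 [[-76.1, -23.4], [-62.3, 0.9], [-39.2, 22.7]] ((-53.09234619140625, -0.2909872233867645), 23.775787353515625)
   4 60 [-88.2 -32.6] [-16.   34.9]
   12 18 [-73.6 -20.7] [-14.1  20.5]
   20 38 [-75.9 -23.8] [-39.1  23.1]
   28 28 [-76.7 -23.5] [-37.1  22.7]
```

View pics/s4.png

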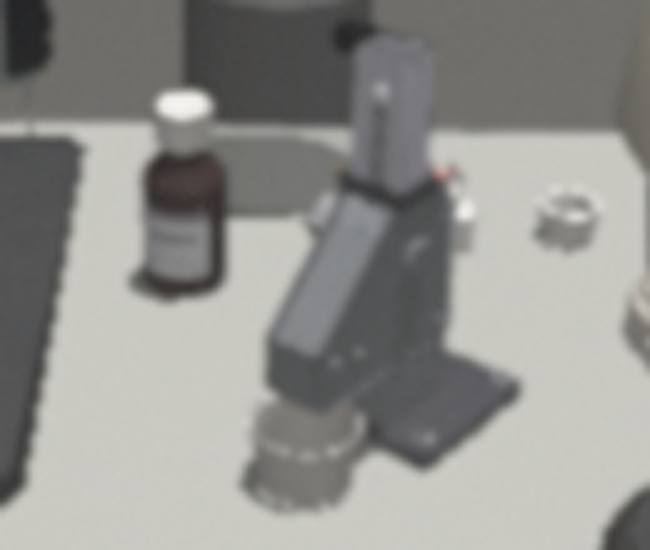

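The cup stands under the spout at about (305,455) in the crop, with its fitted centre within 2 mm of (-51, 0). Next is the lever: I'll move behind the grip at a safe height.

```bash
python3 - <<'E'
from h import *
s,R,p=st(); t=np.r_[D(112,58),.26]; print(R.T@(t-p)*100)
E
```

```text
t 6.55 p [0.4859 0.1546 0.2598] D [-194.3   17.3] toolx 1.841 zaxis [ 0.007  0.004 -1.   ] w 0.0002 F [-0.3  0.2  0.3] q [-0.75  0.15  0.4   1.87 -0.07  1.12 -0.06]
[-3.00362592e+01  7.24296684e+00 -2.05833113e-02]
```

jog_arm(commands=[{"x": -4,"y": 1,"z": -1,"roll": -0.05,"fingers": -1},{"x": -8,"y": 2,"z": -1,"roll": -0.1,"fingers": -1},{"x": -12,"y": 3,"z": -1,"roll": -0.105,"fingers": -1},{"x": -16,"y": 4,"z": -1,"roll": -0.105,"fingers": -1},{"x": -20,"y": 5,"z": -1,"roll": -0.105,"fingers": -1},{"x": -24,"y": 6,"z": -1,"roll": -0.105,"fingers": -1},{"x": -28,"y": 7,"z": -1,"roll": -0.105,"fingers": -1},{"x": -30,"y": 7.2,"z": -1,"roll": -0.105,"fingers": -1}])

```text
time: 7.35
ee_pos: [0.6336, -0.1202, 0.2642]
ee_rot: [[-0.363, 0.932, -0.002], [0.932, 0.363, -0.003], [-0.002, -0.003, -1.0]]
wrist_force: [-0.3, -0.6, 0.3]
grip_width: 0.0003
finger_force: 0.0
```

```bash
python3 - <<'E'
from h import *
s,R,p=st(); t=np.r_[D(112,58),.16]; print(R.T@(t-p)*100, R.T@np.r_[rz(A)@[1,0],0])
d=grab("scene","pics/s5.png")
P=pts(d).reshape(-1,3);L=(P[:,:2]-O)@rz(A)*1000;Z=P[:,2]*1000
m=(abs(L[:,0]-65)<25)&(abs(L[:,1]-56)<25)&(Z>130)&(Z<160);print(m.sum(),np.percentile(L[m],[3,50,97],axis=0).round(1).tolist())
E
```

```text
t 7.35 p [ 0.6336 -0.1202  0.2642] D [115.5  54.1] toolx 1.942 zaxis [-0.002 -0.003 -1.   ] w 0.0003 F [-0.3 -0.6  0.3] q [-0.26  0.43  0.53  1.55 -0.22  1.23  0.68]
[ 0.36967721  0.42329912 10.4215718 ] [-0.9999914   0.00384496  0.00155353]
49 [[56.9, 34.9], [62.7, 66.2], [71.0, 76.2]]
```

View pics/s5.png

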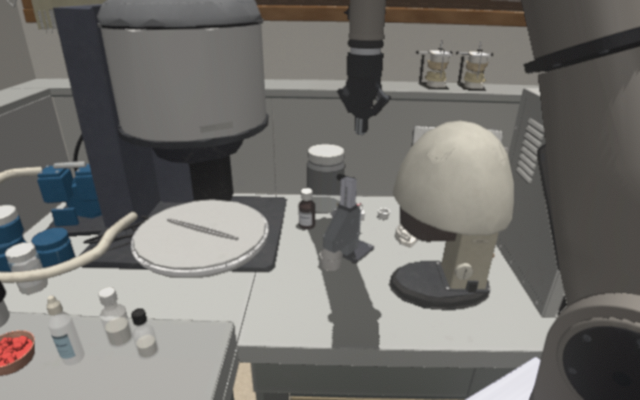

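The gripper hangs at about (360,115), beyond the dispenser, and the arm is well clear of the dome. The cup is still under the spout at about (330,260). I'll lower behind the grip.

jog_arm(commands=[{"x": 0.4,"y": 0.4,"z": 4,"roll": 0,"fingers": -1},{"x": 0.4,"y": 0.4,"z": 8,"roll": 0,"fingers": -1},{"x": 0.4,"y": 0.4,"z": 10.4,"roll": 0,"fingers": -1},{"x": 0.4,"y": 0.4,"z": 10.4,"roll": 0,"fingers": -1},{"x": 0.4,"y": 0.4,"z": 10.4,"roll": 0,"fingers": -1}])

```text
time: 7.9
ee_pos: [0.6354, -0.1107, 0.1618]
ee_rot: [[-0.367, 0.93, -0.001], [0.93, 0.367, 0.0], [0.001, -0.001, -1.0]]
wrist_force: [-0.1, -0.5, 0.0]
grip_width: 0.0
finger_force: 0.0
```

```bash
python3 - <<'E'
from h import *
st()
E
```

```text
t 7.9 p [ 0.6354 -0.1107  0.1618] D [107.3  59.2] toolx 1.946 zaxis [-0.001  0.    -1.   ] w 0.0 F [-0.1 -0.5  0. ] q [-0.25  0.52  0.5   1.66 -0.28  1.04  0.71]
```

jog_arm(commands=[{"x": 1.2,"y": 0,"z": 0.1,"roll": 0,"fingers": -1},{"x": 2.3,"y": 0,"z": 0.1,"roll": 0,"fingers": -1},{"x": 3.5,"y": 0,"z": -1.0,"roll": 0,"fingers": -1},{"x": 4.9,"y": 0,"z": -1.9,"roll": 0,"fingers": -1},{"x": 6.5,"y": 0,"z": -2.5,"roll": 0,"fingers": -1},{"x": 8.2,"y": 0,"z": -2.8,"roll": 0,"fingers": -1},{"x": 9.9,"y": 0,"z": -2.8,"roll": 0,"fingers": -1},{"x": 9.9,"y": 0,"z": -2.8,"roll": 0,"fingers": -1}])

```text
time: 8.7
ee_pos: [0.6003, -0.0172, 0.1927]
ee_rot: [[-0.369, 0.929, 0.005], [0.929, 0.369, 0.0], [-0.001, 0.004, -1.0]]
wrist_force: [2.4, -2.2, 2.1]
grip_width: 0.0002
finger_force: 1.6
```

```bash
python3 - <<'E'
from h import *
s,R,p=st()
for n in("scene","top"):
    d=grab(n);P=pts(d).reshape(-1,3);L=(P[:,:2]-O)@rz(A)*1000;Z=P[:,2]*1000
    g=d["img"].reshape(-1,3).max(1)
    m=(L[:,0]<10)&(L[:,0]>-45)&(abs(L[:,1]-56)<24)&(Z>125)&(Z<190)
    print(n,m.sum(),np.percentile(np.c_[L,Z][m],[3,50,97],axis=0).round(1).tolist() if m.sum() else "")
E
```

```text
t 8.7 p [ 0.6003 -0.0172  0.1927] D [ 7.5 60.8] toolx 1.949 zaxis [ 0.005  0.    -1.   ] w 0.0002 F [ 2.4 -2.2  2.1] q [-0.43  0.4   0.5   1.75 -0.22  1.04  0.53]
scene 210 [[-18.6, 32.5, 150.6], [-12.7, 53.3, 179.7], [5.2, 73.2, 188.9]]
top 0
```

jog_arm(commands=[{"x": 1.5,"y": -0.2,"z": 0.7,"roll": 0,"fingers": -1},{"x": 3.0,"y": -0.2,"z": 1.4,"roll": 0,"fingers": -1},{"x": 3.6,"y": -0.2,"z": 1.7,"roll": 0,"fingers": -1},{"x": 4.0,"y": -0.2,"z": 2.1,"roll": 0,"fingers": -1},{"x": 4.0,"y": -0.2,"z": 2.1,"roll": 0,"fingers": -1}])

```text
time: 9.3
ee_pos: [0.5829, 0.0175, 0.1689]
ee_rot: [[-0.366, 0.93, -0.0], [0.93, 0.366, -0.0], [-0.0, -0.0, -1.0]]
wrist_force: [1.7, -3.0, 3.3]
grip_width: 0.0001
finger_force: 1.9
```

jog_arm(commands=[{"x": 0.3,"y": 0,"z": 0.1,"roll": 0,"fingers": -1},{"x": 0.3,"y": 0,"z": 0.1,"roll": 0,"fingers": -1}])

```text
time: 9.5
ee_pos: [0.5822, 0.019, 0.168]
ee_rot: [[-0.365, 0.931, 0.001], [0.931, 0.365, -0.002], [-0.002, 0.0, -1.0]]
wrist_force: [3.2, -4.7, -0.5]
grip_width: 0.0004
finger_force: 2.8
```

```bash
python3 - <<'E'
from h import *
s,R,p=st()
E
```

```text
t 9.5 p [0.5822 0.019  0.168 ] D [-32.8  57.2] toolx 1.945 zaxis [ 0.001 -0.002 -1.   ] w 0.0004 F [ 3.2 -4.7 -0.5] q [-0.49  0.4   0.49  1.81 -0.22  0.99  0.46]
```

jog_arm(commands=[{"x": 0.2,"y": 0,"z": 0.1,"roll": 0,"fingers": -1},{"x": 0.2,"y": 0,"z": 0.1,"roll": 0,"fingers": -1}])

```text
time: 9.7
ee_pos: [0.5816, 0.0204, 0.167]
ee_rot: [[-0.365, 0.931, 0.001], [0.931, 0.365, -0.002], [-0.002, 0.0, -1.0]]
wrist_force: [3.2, -6.0, -1.1]
grip_width: -0.0
finger_force: 3.1
```

jog_arm(commands=[{"x": 0.2,"y": 0,"z": 0.1,"roll": 0,"fingers": -1},{"x": 0.2,"y": 0,"z": 0.1,"roll": 0,"fingers": -1}])

```text
time: 9.9
ee_pos: [0.5811, 0.0217, 0.1661]
ee_rot: [[-0.365, 0.931, 0.002], [0.931, 0.365, -0.003], [-0.003, 0.0, -1.0]]
wrist_force: [2.8, -6.3, -1.2]
grip_width: 0.0002
finger_force: 3.5
```

jog_arm(commands=[{"x": 0.3,"y": 0,"z": 0.1,"roll": 0,"fingers": -1},{"x": 0.3,"y": 0,"z": 0.1,"roll": 0,"fingers": -1}])

```text
time: 10.1
ee_pos: [0.581, 0.0219, 0.166]
ee_rot: [[-0.363, 0.932, 0.004], [0.932, 0.363, -0.006], [-0.007, 0.002, -1.0]]
wrist_force: [5.1, -9.8, 0.1]
grip_width: 0.0
finger_force: 5.5
```

jog_arm(commands=[{"x": 0.3,"y": 0,"z": 0.1,"roll": 0,"fingers": -1},{"x": 0.3,"y": 0,"z": 0.1,"roll": 0,"fingers": -1}])

```text
time: 10.3
ee_pos: [0.5809, 0.0223, 0.1658]
ee_rot: [[-0.362, 0.932, 0.007], [0.932, 0.362, -0.009], [-0.011, 0.003, -1.0]]
wrist_force: [5.0, -14.9, 4.5]
grip_width: 0.0002
finger_force: 7.4
```

The force climbs with no further motion, so the lever is at its stop. I'll hold briefly, then let it return.

jog_arm(commands=[{"x": 0,"y": 0,"z": 0,"roll": 0,"fingers": -1},{"x": 0,"y": 0,"z": 0,"roll": 0,"fingers": -1},{"x": 0,"y": 0,"z": 0,"roll": 0,"fingers": -1},{"x": 0,"y": 0,"z": 0,"roll": 0,"fingers": -1},{"x": 0,"y": 0,"z": 0,"roll": 0,"fingers": -1}])

```text
time: 10.8
ee_pos: [0.5809, 0.0222, 0.1658]
ee_rot: [[-0.362, 0.932, 0.007], [0.932, 0.362, -0.008], [-0.01, 0.003, -1.0]]
wrist_force: [5.5, -13.5, 3.4]
grip_width: 0.0001
finger_force: 7.4
```

jog_arm(commands=[{"x": -2,"y": 0,"z": -1.3,"roll": 0,"fingers": -1},{"x": -4.5,"y": 0,"z": -2.4,"roll": 0,"fingers": -1},{"x": -8,"y": 0,"z": -2.6,"roll": 0,"fingers": -1},{"x": -11,"y": 0,"z": -1.6,"roll": 0,"fingers": -1},{"x": -14,"y": 0,"z": -0.2,"roll": 0,"fingers": -1},{"x": -17,"y": 0,"z": 0,"roll": 0,"fingers": -1},{"x": -18,"y": 0,"z": -2,"roll": 0,"fingers": -1},{"x": -18,"y": 0,"z": -6,"roll": 0,"fingers": -1}])

```text
time: 11.6
ee_pos: [0.6415, -0.1383, 0.2203]
ee_rot: [[-0.363, 0.932, -0.01], [0.932, 0.363, 0.002], [0.006, -0.008, -1.0]]
wrist_force: [-0.1, -0.1, -0.8]
grip_width: 0.0002
finger_force: 0.0
```

jog_arm(commands=[{"x": 0,"y": 0,"z": -4,"roll": 0,"fingers": -1},{"x": 0,"y": 0,"z": -8,"roll": 0,"fingers": -1},{"x": 0,"y": 0,"z": -12,"roll": 0,"fingers": -1},{"x": 0,"y": 0,"z": -12,"roll": 0,"fingers": -1},{"x": 0,"y": 0,"z": -12,"roll": 0,"fingers": -1},{"x": 0,"y": 0,"z": -12,"roll": 0,"fingers": -1}])

```text
time: 12.2
ee_pos: [0.6434, -0.1366, 0.3422]
ee_rot: [[-0.367, 0.93, -0.004], [0.93, 0.367, 0.002], [0.003, -0.003, -1.0]]
wrist_force: [-0.7, 0.1, -0.1]
grip_width: -0.0
finger_force: 0.0
```

```bash
python3 - <<'E'
from h import *
s,R,p=st()
for n in("scene","top"):
    d=grab(n);P=pts(d).reshape(-1,3);L=(P[:,:2]-O)@rz(A)*1000;Z=P[:,2]*1000
    for nm,m in(("grip",(abs(L[:,0]-65)<25)&(abs(L[:,1]-56)<25)&(Z>130)&(Z<162)),("rim",(np.hypot(L[:,0]+51,L[:,1])<32)&(Z>22)&(Z<36)&(L[:,0]<-30))):
        print(n,nm,m.sum(),np.percentile(np.c_[L,Z][m],[3,50,97],axis=0).round(1).tolist() if m.sum() else "")
    for nm,c in(("bottle",(.691,-.0135)),("bur",(.675,-.126)),("plaster",(.5315,-.1987))):
        q=P[(np.hypot(*(P[:,:2]-c).T)<.06)&(P[:,2]>.012)&(P[:,2]<.12)]; q=q[np.abs((q[:,:2]-c)).max(1)<.05]
        if n=="top" and len(q)>5: print(nm,[np.round(v,1) for v in cv2.minAreaRect((q[:,:2]*1000).astype(np.float32))])
    if n=="scene": cv2.imwrite("pics/s6.png",cv2.resize(d["img"][170:280,270:420][:,:,::-1],None,fx=5,fy=5,interpolation=cv2.INTER_CUBIC))
E
```

```text
t 12.2 p [ 0.6434 -0.1366  0.3422] D [134.3  57.1] toolx 1.947 zaxis [-0.004  0.002 -1.   ] w -0.0 F [-0.7  0.1 -0.1] q [-0.24  0.41  0.55  1.4  -0.22  1.39  0.69]
scene grip 50 [[57.5, 33.9, 140.5], [61.7, 67.0, 150.6], [70.7, 76.2, 153.9]]
scene rim 89 [[-74.7, -23.3, 22.6], [-61.0, -8.3, 26.0], [-33.4, 22.9, 29.4]]
top grip 195 [[45.1, 31.9, 136.1], [62.6, 50.3, 152.8], [71.1, 74.7, 156.7]]
top rim 61 [[-76.0, -23.2, 22.5], [-62.4, 3.0, 28.5], [-39.9, 22.4, 34.1]]
bottle [array([691. , -13.8]), array([40.2, 40.7]), np.float64(89.9)]
bur [array([ 687.6, -125.7]), array([74.9, 74.8]), np.float64(86.4)]
```

View pics/s6.png

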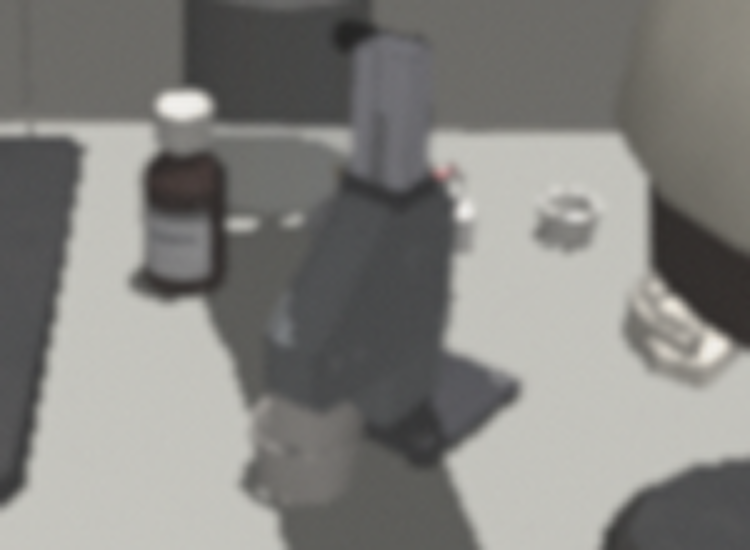

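Lever back at rest at (350,38), cup in place at (305,455), nothing else moved. That was my last picture (I counted 11, one over the limit). I'll check the ingot by numbers only: the height of the stack in the magazine, and the inside of the cup.

```bash
python3 - <<'E'
from h import *
d=dict(np.load('/tmp/top.npz'));P=pts(d).reshape(-1,3);L=(P[:,:2]-O)@rz(A)*1000;Z=P[:,2]*1000
m=(abs(L[:,0])<8)&(abs(L[:,1])<9)&(Z>100);print("magazine inner now",m.sum(),np.sort(Z[m]).round())
s=dict(np.load('/tmp/scene.npz'));P=pts(s).reshape(-1,3);L=(P[:,:2]-O)@rz(A)*1000;Z=P[:,2]*1000
m=(np.hypot(L[:,0]+51,L[:,1])<19)&(Z<34)&(Z>-5);print("inside cup",m.sum(),np.c_[L,Z][m].round().astype(int).tolist()[:40])
# any loose ingot-like object on worktop around the dispenser
m=(abs(L[:,0]+40)<120)&(abs(L[:,1])<110)&(Z>8)&(Z<25)&(np.hypot(L[:,0]+51,L[:,1])>28)&(L[:,0]<-20);print("loose",m.sum(),np.c_[L,Z][m].round().astype(int).tolist()[:10])
E
```

```text
magazine inner now 79 [101. 101. 110. 121. 133. 136. 137. 138. 139. 145. 146. 146. 147. 148.
 148. 148. 148. 148. 148. 149. 149. 149. 149. 150. 150. 150. 150. 150.
 151. 151. 151. 151. 151. 151. 151. 151. 151. 151. 151. 152. 152. 152.
 152. 152. 152. 152. 152. 152. 152. 152. 153. 153. 153. 153. 153. 153.
 153. 153. 153. 153. 154. 154. 155. 155. 155. 156. 156. 157. 162. 167.
 169. 174. 178. 179. 181. 182. 183. 184. 185.]
inside cup 33 [[-35, 9, 9], [-36, 9, 7], [-46, 17, 6], [-43, 17, 5], [-41, 16, 4], [-39, 12, 4], [-56, 4, 14], [-54, 2, 15], [-38, 13, 0], [-38, 9, 3], [-34, 7, 1], [-34, 2, 4], [-69, -4, 16], [-68, -6, 6], [-68, 7, -4], [-69, -4, 3], [-65, -12, 4], [-62, -15, 4], [-69, 1, -3], [-69, -1, -1], [-67, -5, -1], [-68, -9, 2], [-66, -10, 1], [-65, -12, 2], [-53, -18, -2], [-69, -2, -3], [-66, -8, -2], [-66, -10, -1], [-65, -12, -1], [-63, -13, -1], [-61, -14, -2], [-60, -16, -2], [-56, -18, -3]]
loose 157 [[-111, 109, 14], [-116, 107, 14], [-114, 107, 13], [-109, 108, 10], [-123, 110, 14], [-120, 110, 13], [-118, 109, 12], [-118, 106, 13], [-116, 104, 13], [-111, 107, 9]]
```

The stack fell 13 mm, which is exactly one ingot. There is something 14–15 mm high inside the cup near the centre, and nothing loose on the worktop. Handing in.

```bash
python3 -c "
from h import *
print(workorder.finish_job())"
```

```text
the job is handed in; nothing more can be done
None
```

The job is handed in: the cup stands upright under the spout with, by depth readings, one ingot in it, the lever is back at rest and nothing else moved that I could see; I viewed 11 pictures, one over the limit of 10.

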